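# Plug the guard key into the paper cutter's interlock switch

## Task

The craft room's paper cutter only runs with its guard key plugged in. Take the key with the flat bar-shaped grip (the one with the flat steel tongue) out of the wooden parking block and lower it straight down into the slot of the interlock switch box until its flange sits flat on the box, then let go; do not drop it in from above. Leave the key with the round knob parked in the block.

Things in the scene. Friction and masses are not known exactly. Their poses are not given: they have to be found in the camera images.
- key: Loose guard key, 0.1 kg, upright in a wooden block (45 mm high). Origin: centre of the flange's underside; z up. Black flange 44 (x) x 68 (y) x 5 mm thick. On it a grey bar grip, 16 mm thick along x, 44 mm along y, from 5 to 41 mm above the origin: pinch its 16 mm. Below, a flat steel tongue, 5 mm thick along x, 28 mm wide along y, reaches 34 mm below the origin. Half turn about z: the same.
- pin_key: The other key, parked in the block's other opening 90 mm away (along the keys' y): same flange, same origin and height, but its grip is a grey round knob 38 mm across and a round pin hangs below. Leave it there.
- switch: Interlock switch box, grey, fixed to the table, 64 mm along x, 130 mm along y, 62 mm high; origin under its middle, z up. Slot in the top, towards -y; amber lamp on the +y half. A second grey box of the same size, with only a flat round socket and a paint pot on top, is not the switch.
- slot (a point): Centre of the slot's mouth, level with the box's top, axes as the box's. Slot 44 mm long (y), 18 mm wide (x), 54 mm deep; the steel mouth flares to 56 x 30 mm over its top 10 mm. Home, the key's flange rests on the box: the key's origin at this point, its y along the slot's y, either way round. No spring or latch; it goes in freely.
Not all that is in view belongs to the job. Leave any red look-alike of the switch alone.

How it is judged (in metres and radians):
At the end, for the whole second after the job is handed in: The guard key is at rest with its tongue in the switch slot and its flange flat on the box: origin within 13 mm of the slot's centre sideways and 5 mm in height, upright within 0.12 rad, in line with the slot within 0.45 rad; the round-knobbed key is within 30 mm of where it was (horizontal distance between key and slot below 0.013 m and z of key in the frame of slot between -0.005 and 0.005 m and angle between key's own z axis and vertical below 0.12 rad and angle between the y axis of key and the y axis of slot, either way round below 0.45 rad and linear speed of key below 0.02 m/s and distance of pin_key from where it was at the start of the episode below 0.03 m); the robot touches nothing.
It fails at once if the guard key was let go above the slot or anywhere else high up (its tongue not yet about 10 mm into the slot) (contact force between the fingers and key below 0.02 N and distance of key from where it was at the start of the episode above 0.06 m and z of key in the frame of slot above 0.025 m).
It fails at once if the round-knobbed key was taken or knocked out of place (distance of pin_key from where it was at the start of the episode above 0.03 m).
It also fails if it takes over 35 s, if anything falls off the work surface, if the arm or the gripper's body presses on something with over 40 N, if the wrist force passes 120 N, or if a joint passes its speed limit or range.

## Robot

A 6-joint arm with a two-finger parallel gripper is mounted at the origin on the work surface. World frame = base frame: x ahead of the robot, y to its left, z up, the work surface at z = 0. Lengths are in mm, angles in rad, forces in N, time in s.
With the tool pointing down it reaches from about 250 to 725 mm from the base axis. Payload 4 kg.
Tool frame: the origin (TCP) lies midway between the tips of the shut fingers; the grasp point (between the pads) lies 19 mm behind it; z points along the fingers, y is the line along which they close (so a half turn about z gives the same grasp; the last joint's range is limited). The gripper opens to 85 mm and grips with 20 to 120 N. Pads are 22 mm wide; open, the fingers measure 114 mm over their backs; the gripper's body (76 mm by 85 mm) begins 54 mm behind the grasp point. The pads swing forward as they close: fully open they stand 13 mm farther back than shut.
Start: joints at [0, 0.241, 0.005, 1.335, 0, 1.571], TCP at [499.999, -0, 231.306] pointing down, gripper open.
Joint ranges: [-2.72, 2.72], [-1.05, 1.87], [-1.09, 1.28], [-1.99, 2.15], [-1.42, 1.44], [-3.14, 3.14]. Speed limits (rad/s): [2.79, 2.79, 3.14, 3.14, 3.14, 3.14].

## Interface

Orientations are given as a unit quaternion [w, x, y, z].
In Python, from workcell import observe, get_image, camera_params, sign_off gives the robot as it stands. The module is installed in compiled form; this text tells all that it offers.
- The arm moves only by the shell command python3 -m inch 'ROWS'. ROWS is JSON, a list that holds one entry, the list of rows, each a list of 7 numbers: the finger opening in mm, from 0 to 85.4, then the shift along the tool's x, y, z in mm, then the turn, a rotation vector about the tool's x, y, z in rad. In form: [[[fingers, dx, dy, dz, ax, ay, az], ...]]. A call has exactly 8 rows; each row shifts and turns the commanded pose from where the row before left it, along the tool's axes as they then stand; what a row does not reach is not made up. A row lasts 1/10 s, in which the tool goes at most 50 mm and 8.59 degrees, less where a joint would pass 70% of its speed; a pose out of reach is approached as far as the arm can. A call is refused whole if a number of a shift passes 50 or a number of a turn 0.15, either way. A call with a gripper value outside its range is refused whole. The fingers move at their own pace and stop on an object; the grip force is fixed at half the most. Time passes only in rows, so rows that do not move let the fingers close, or fill a call up. It gives the time, the measured TCP pose, the force, the opening and the grip force at its end, in the units of the state.
- observe(): the state, without advancing time (a new reading comes with each control period).
- get_image(name): name is "scene" or "side" or "wrist"; returns (picture, depth): 480x640x3 uint8, red, green, blue; 480x640 float32, mm along the optical axis (not along the pixel's ray), 0 where there is no reading.
- camera_params(name): a dict with "K" (3x3 intrinsics, pixels), "R" (3x3) and "t" (3): a world point X has camera coordinates R X + t; the wrist camera has in their place "tool_from_camera" (4x4, takes a point from camera to tool coordinates, whose origin is the TCP and whose axes are the flange's). Camera axes: x right, y down, z forward; pixel columns grow to the right and rows downward; lengths in mm; the calibration is good to about 2 mm. A picture is of the moment at which its call begins: read the wrist's pose just before it. camera_params takes no time and is no camera call.
- sign_off(): hands the job in; it is judged then, once.
The state is a dict: "time_s": time; "joint_pos": joint angles; "qvel": joint speeds; "tau": joint torques, N m; "position": TCP position; "tool_rot": TCP orientation; "wrist_force": force on the tool from outside, world axes, zero at the start; "wrist_torque": the same for the moment, N m; "gripper_width": finger opening in mm; "grasp_force": force on a finger pad.
Only numpy, scipy, OpenCV 4.12 (cv2) and the standard library are available. Lean on these libraries where they do the work, as an engineer would, in place of code of your own. Each camera call takes 0.05 s, during which the arm holds its last target. There are 200 camera calls.

## Working session

There is one attempt and no reset: what is moved stays moved. The work goes in short steps, Python scripts to look and compute and a shell command to move; the robot and the scene stay as the last step left them, time stands still between calls to the robot, and variables do not carry over. Pictures are saved under pics/ and viewed, at most 10 in all, crops included, and the job is handed in when it is done.

```bash
mkdir -p pics; cat > h.py <<'E'
import numpy as np, cv2
from workcell import observe,get_image,camera_params,sign_off
def snap(name,f):
    s=observe(); im,d=get_image(name); cv2.imwrite(f'pics/{f}.png',im[:,:,::-1]); np.savez(f'pics/{f}.npz',im=im,d=d,pos=s['position'],rot=s['tool_rot']); return im,d
def Rq(q):
    from scipy.spatial.transform import Rotation as R
    return R.from_quat([q[1],q[2],q[3],q[0]]).as_matrix()
def load(f): return np.load(f'pics/{f}.npz')
def ray(name,f,u,v):
    p=camera_params(name); K=np.array(p['K']); c=np.linalg.inv(K)@[u,v,1]
    if name=='wrist':
        z=load(f); T=np.array(p['tool_from_camera']); R=Rq(z['rot'])
        return R@T[:3,3]+z['pos'], R@T[:3,:3]@c
    R=np.array(p['R']);t=np.array(p['t']); return -R.T@t, R.T@c
def onz(name,f,u,v,h):
    o,d=ray(name,f,u,v); return o+d*(h-o[2])/d[2]
def dep(name,f,u,v):
    o,d=ray(name,f,u,v); return o+d*load(f)['d'][int(v),int(u)]
E
python3 - <<'E'
from h import *
a,_=snap('scene','s0'); 
snap('side','d0'); snap('wrist','w0')
s=observe(); print(s['tool_rot'],s['position'],s['time_s'])
E
```

```text
[-5.53619830e-04  7.07107496e-01  7.07105623e-01 -5.66207387e-04] [ 4.99529940e+02 -1.30244070e-02  2.30617817e+02] 0.15
```

View pics/s0.png

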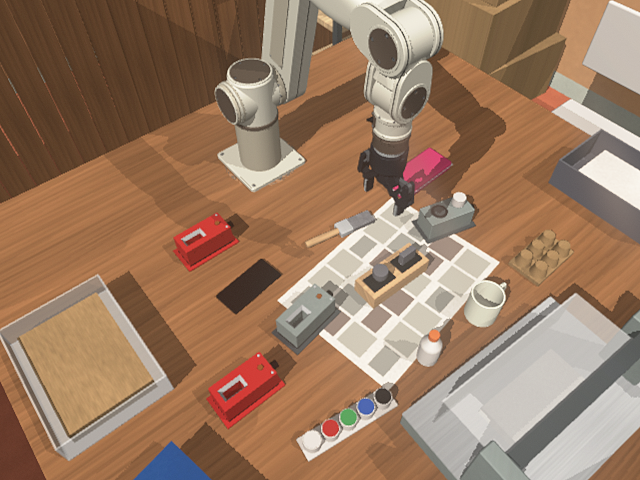

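View pics/w0.png

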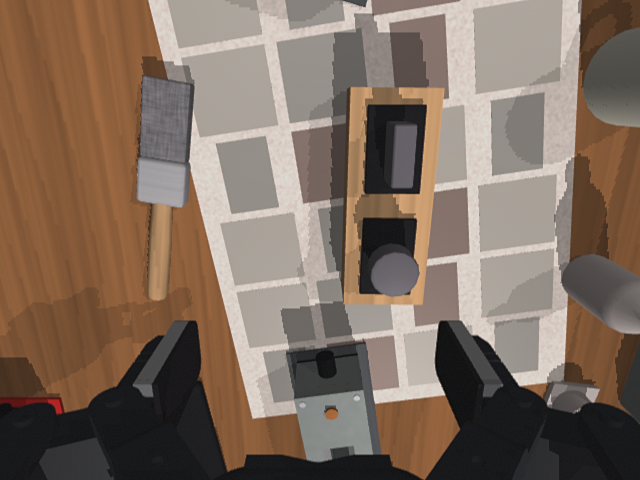

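The scene view shows two grey boxes. The one at (308,315) has a slot and a lamp and no pot. The one at (447,215) has a round socket and a white paint pot. Two red look-alikes are at (205,240) and (245,388). The wooden block holds the round knob at (380,272) and the bar key at (408,255). In the wrist view the bar grip is at (402,150), the round knob at (393,270) and the switch's lamp at (331,413). The targets are the bar key and the grey box at (308,315). I'll confirm both in one enlarged crop and measure them.

```bash
python3 - <<'E'
from h import *
z=load('s0');c=z['im'][200:360,260:490,::-1]
cv2.imwrite('pics/c0.png',cv2.resize(c,None,fx=3.4,fy=3.4,interpolation=cv2.INTER_CUBIC))
w=load('w0')['im'].astype(int)
# block wood corners at z=45, flanges top at z=50, grip
for n,u,v,h in [('blk',350,88,45),('blk',443,88,45),('blk',424,304,45),('blk',344,302,45),('gripTL',390,122,86),('gripTR',417,123,86),('gripBR',413,188,86),('gripBL',387,188,86),('fl',370,105,50),('fl',427,105,50),('fl',421,194,50),('fl',365,192,50),('knob',395,270,86)]:
    print(n,onz('wrist','w0',u,v,h).round(1),dep('wrist','w0',u,v).round(1))
for u,v in [(402,150),(395,270),(331,395),(308,315)]: print(dep('wrist','w0',u,v).round(1))
for u,v in [(322,290),(300,322),(290,312)]: print('scene',dep('scene','s0',u,v).round(1))
E
```

```text
blk [523.3  91.1  45. ] [523.4  91.1  43.5]
blk [592.5  91.   45. ] [592.9  91.1  43.4]
blk [593.  -87.9  45. ] [ 605.5 -111.     0.8]
blk [522.4 -86.   45. ] [522.5 -86.5  44.1]
gripTL [547.6  68.7  86. ] [551.3  67.6  63.6]
gripTR [565.7  68.1  86. ] [573.9  66.2  50. ]
gripBR [566.2  24.1  86. ] [574.5  16.8  50.2]
gripBL [548.   24.1  86. ] [554.1  16.6  49.4]
fl [538.1  79.1  50. ] [538.2  79.1  49.4]
fl [580.3  79.1  50. ] [581.6  79.   45.1]
fl [581.2  11.9  50. ] [582.5  10.8  44.8]
fl [536.8  13.5  50. ] [536.8  13.4  49.4]
knob [557.3 -38.2  86. ] [557.4 -38.3  85.7]
[556.7  50.4  86.8]
[557.4 -38.3  85.7]
[ 511.3 -171.5   61.8]
[ 489.3 -123.3    1.2]
scene [ 502.8 -172.1   60. ]
scene [ 536.3 -263.    58.4]
scene [ 502.8 -265.6   60.7]
```

View pics/c0.png

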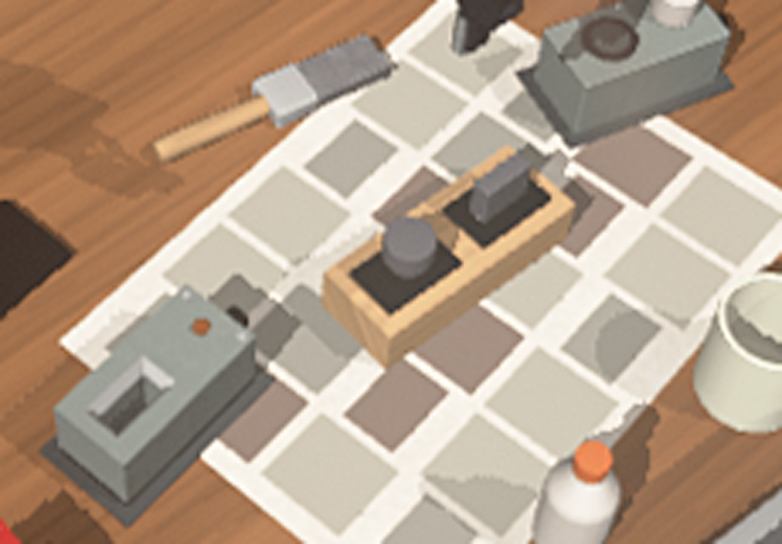

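The crop confirms it. The bar grip is at crop (503,185), the round knob at (408,247) and the switch's slot at (132,397) with its lamp at (200,327). The other grey box has the round socket and paint pot. Next I'll estimate the slot from the crop and move above the key.

```bash
python3 - <<'E'
from h import *
f=lambda x,y:onz('scene','s0',260+x/3.4,200+y/3.4,62)[:2].round(1)
for p in [(91,411),(140,357),(174,379),(121,434)]: print('slot',f(*p))
for p in [(56,408),(183,288),(256,345),(126,454)]: print('box',f(*p))
print('lamp',f(200,327))
E
python3 -m inch '[[[60,0,29,0,0,0,0],[60,23,28,-10,0,0,0],[60,23,0,-30,0,0,0],[60,0,0,0,0,0,0],[60,0,0,0,0,0,0],[60,0,0,0,0,0,0],[60,0,0,0,0,0,0],[60,0,0,0,0,0,0]]]'
```

```text
slot [ 517.  -285.3]
slot [ 505.  -235.2]
slot [ 532.7 -228.1]
slot [ 543.  -280.4]
box [ 500.6 -301.8]
box [ 480.3 -178.4]
box [ 547.1 -168.9]
box [ 556.6 -286.8]
lamp [ 512.2 -189.2]
time_s: 0.95
position: [556.4, 45.3, 270.6]
tool_rot: [-0.0, 0.707, 0.707, -0.001]
wrist_force: [0.5, 0.3, 0.2]
gripper_width: 60.1
grasp_force: 0.0
```

```bash
python3 - <<'E'
from h import *
im,d=snap('wrist','w1'); z=load('w1')
p=camera_params('wrist');K=np.array(p['K']);T=np.array(p['tool_from_camera']);R=Rq(z['rot'])
v,u=np.mgrid[:480,:640]; c=np.stack([u,v,np.ones_like(u)],-1)@np.linalg.inv(K).T*d[...,None]
X=(c@T[:3,:3].T+T[:3,3])@R.T+z['pos']
m=(X[...,2]>79)&(X[...,2]<92)&(d>0)&(np.abs(X[...,0]-557)<40)&(np.abs(X[...,1]-46)<100)
n,l,st,ce=cv2.connectedComponentsWithStats(m.astype(np.uint8))
for i in range(1,n):
    if st[i,4]>60:
        P=X[l==i]; print(st[i],P.mean(0).round(1),cv2.minAreaRect(P[:,:2].astype(np.float32)))
print(z['pos'])
E
```

```text
[ 311  178   20   54 1038] [558.4  47.5  85.3] ((558.5634155273438, 46.55804443359375), (44.085487365722656, 15.524934768676758), 89.59342193603516)
[ 299  281   42   36 1219] [557.5 -38.4  85.1] ((557.7091064453125, -38.18194580078125), (36.47178268432617, 31.3113956451416), 0.20264932513237)
[556.38964697  45.34750249 270.62963783]
```

```bash
python3 -m inch '[[[60,1,2,40,0,0,0],[60,0,0,45,0,0,0],[60,0,0,45,0,0,0],[60,0,0,40,0,0,0],[60,0,0,25,0,0,0],[60,0,0,18,0,0,0],[60,0,0,0,0,0,0],[60,0,0,0,0,0,0]]]' && python3 -m inch '[[[0,0,0,0,0,0,0],[0,0,0,0,0,0,0],[0,0,0,0,0,0,0],[0,0,0,0,0,0,0],[0,0,0,0,0,0,0],[0,0,0,0,0,0,0],[0,0,0,0,0,0,0],[0,0,0,0,0,0,0]]]'
```

```text
time_s: 1.8
position: [558.9, 46.8, 58.4]
tool_rot: [-0.0, 0.707, 0.707, -0.0]
wrist_force: [0.7, -1.0, 0.6]
gripper_width: 60.2
grasp_force: 0.0
time_s: 2.6
position: [560.0, 47.1, 59.7]
tool_rot: [0.001, 0.707, 0.707, 0.001]
wrist_force: [-0.3, -0.2, 5.5]
gripper_width: 15.0
grasp_force: 59.7
```

```bash
python3 -m inch '[[[0,0,0,-10,0,0,0],[0,0,0,-15,0,0,0],[0,0,0,-20,0,0,0],[0,0,0,-30,0,0,0],[0,0,0,-30,0,0,0],[0,0,0,-30,0,0,0],[0,0,0,0,0,0,0],[0,0,0,0,0,0,0]]]'; python3 - <<'E'
from h import *
snap('side','d1')
E
```

```text
time_s: 3.4
position: [559.1, 47.0, 193.7]
tool_rot: [0.0, 0.707, 0.707, 0.0]
wrist_force: [-0.3, 0.3, -2.0]
gripper_width: 15.2
grasp_force: 58.9
```

View pics/d1.png

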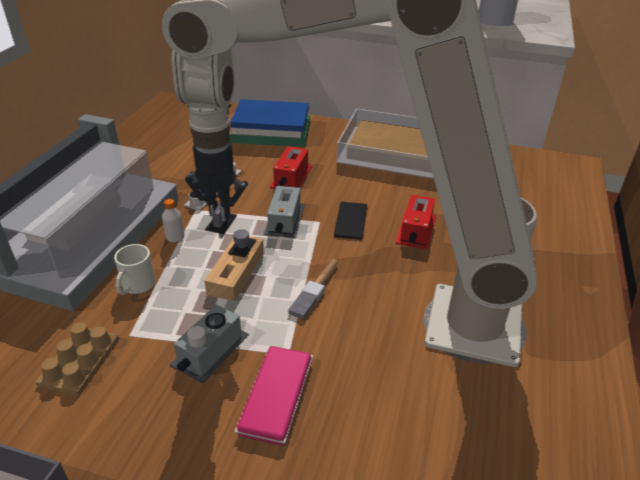

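The side view shows the bar key held at (218,222) and the round-knob key still parked at (241,240). I'll move past the slot to look back at it with the wrist camera.

```bash
python3 -m inch '[[[0,-20,-4,0,0,0,0],[0,-40,-5,0,0,0,0],[0,-45,-5,0,0,0,0],[0,-45,-5,0,0,0,0],[0,-45,-5,0,0,0,0],[0,-45,-5,0,0,0,0],[0,-40,-4,0,0,0,0],[0,-40,-4,0,0,0,0]]]'; python3 -m inch '[[[0,-35,0,0,0,0,0],[0,-20,0,0,0,0,-0.05],[0,0,0,0,0,0,-0.1],[0,0,0,0,0,0,-0.05],[0,0,0,0,0,0,0],[0,0,0,0,0,0,0],[0,0,0,0,0,0,0],[0,0,0,0,0,0,0]]]'; python3 - <<'E'
from h import *
snap('wrist','w2'); s=observe(); print(s['position'],s['wrist_force'])
E
```

```text
time_s: 4.25
position: [520.3, -274.1, 190.9]
tool_rot: [-0.002, 0.707, 0.707, -0.001]
wrist_force: [0.4, -0.1, -0.8]
gripper_width: 14.9
grasp_force: 58.8
time_s: 5.05
position: [522.0, -327.6, 193.0]
tool_rot: [-0.0, 0.633, 0.774, -0.0]
wrist_force: [-0.2, -0.4, -1.4]
gripper_width: 15.3
grasp_force: 58.8
[ 522.04136924 -327.72112603  193.19831105] [-0.18429856  0.3121364  -1.119626  ]
```

View pics/w2.png

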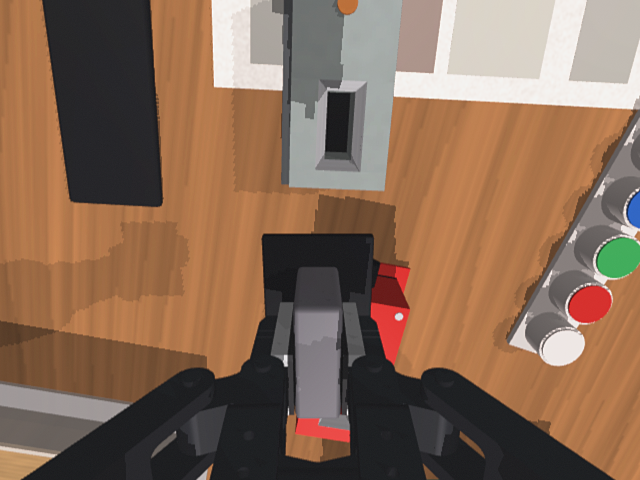

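The wrist view shows the slot's flared mouth with corners at about (321,80), (366,82), (361,171) and (314,170). The held flange's far edge runs from (263,235) to (373,235).

```bash
python3 - <<'E'
from h import *
z=load('w2');R=Rq(z['rot'])
P=np.array([onz('wrist','w2',u,v,62) for u,v in [(321,80),(366,82),(361,171),(314,170)]])
print(P.round(1)); S=P.mean(0); print('slot',S.round(1),'depth top',[dep('wrist','w2',*q)[2].round(1) for q in [(375,100),(310,130),(340,180)]])
yv=(P[0]+P[1]-P[2]-P[3])/2; print('yaw len',np.arctan2(-yv[0],yv[1]),np.linalg.norm(yv),np.linalg.norm(P[0]-P[1]))
b=[onz('wrist','w2',*q,62) for q in [(401,10),(385,188)]]; e=b[0]-b[1]; print('edge yaw',np.arctan2(-e[0],e[1]))
F=np.array([dep('wrist','w2',u,v) for u,v in [(266,239),(370,239)]]); print(F.round(1))
h=F[:,2].mean(); F=np.array([onz('wrist','w2',u,v,h) for u,v in [(263,234.5),(373,234.5)]])
ft=(F-z['pos'])@R; print('flange in tool',ft.round(1)); print('tool yaw',np.arctan2(-R[0,0],R[1,0]), np.arctan2(R[1,2],R[2,2]))
k=z['pos']+R@(ft.mean(0)-[34,0,0]); print('key xy',k)
print('need tool shift',(R.T@(S-k)).round(1))
E
```

```text
[[ 505.4 -234.7   62. ]
 [ 532.9 -230.3   62. ]
 [ 542.6 -284.4   62. ]
 [ 512.  -289.9   62. ]]
slot [ 523.2 -259.8   62. ] depth top [np.float64(61.4), np.float64(62.0), np.float64(62.1)]
yaw len 0.14769141891382973 55.26153255494829 27.820172170001367
edge yaw 0.1629051713589518
[[ 496.3 -300.7  182.8]
 [ 535.9 -292.7  182.7]]
flange in tool [[ 33.3 -20.9  10.3]
 [ 33.3  21.7  10.3]]
tool yaw 0.19999782283606235 3.141338244236923
key xy [ 522.48427812 -328.21562635  182.73448538]
need tool shift [ 66.8  14.3 120.8]
```

```bash
python3 -m inch '[[[0,20,5,0,0,0,0],[0,25,5,0,0,0,0],[0,22,4,0,0,0,0],[0,0,0,0,0,0,0.045],[0,0,0,20,0,0,0],[0,0,0,15,0,0,0],[0,0,0,5,0,0,0],[0,0,0,0,0,0,0]]]'; python3 - <<'E'
from h import *
snap('wrist','w3');z=load('w3');R=Rq(z['rot']);print(z['pos'],'err tool',(R.T@(np.array([523.2,-259.8,0])-z['pos'])).round(1),np.arctan2(-R[0,0],R[1,0]))
a,_=snap('scene','s3'); snap('side','d3')
s=cv2.resize(load('s3')['im'][220:380,240:400,::-1],(480,480)); d=cv2.resize(load('d3')['im'][130:290,200:360,::-1],(480,480))
cv2.imwrite('pics/c3.png',cv2.resize(np.hstack([s,d]),(800,400)))
E
```

```text
time_s: 5.9
position: [521.9, -259.2, 152.6]
tool_rot: [-0.001, 0.65, 0.76, -0.0]
wrist_force: [0.3, 0.1, -0.3]
gripper_width: 14.9
grasp_force: 58.8
[ 521.89369462 -259.18080667  152.63591059] err tool [ -1.    1.4 152.6] 0.1550543326854268
```

View pics/c3.png

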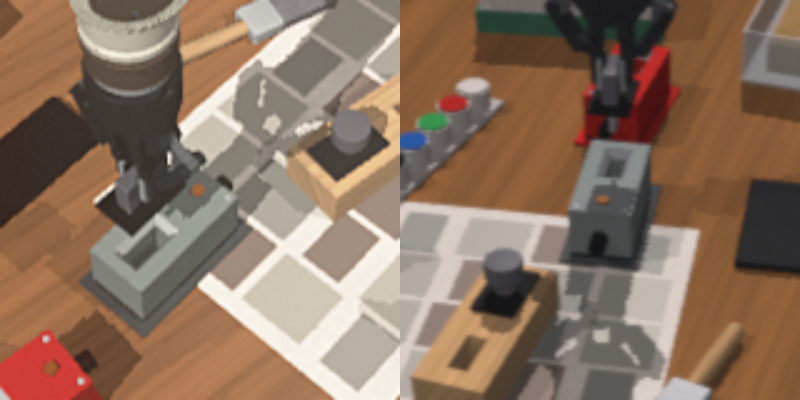

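The crop shows the key held upright just above the box. It lines up with the slot in both the scene view (135,210) and the side view (615,120), and the round-knob key is undisturbed. Now I'll lower it.

```bash
python3 -m inch '[[[0,-1,1,12,0,0,0],[0,0,0,12,0,0,0],[0,0,0,10,0,0,0],[0,0,0,10,0,0,0],[0,0,0,10,0,0,0],[0,0,0,8,0,0,0],[0,0,0,0,0,0,0],[0,0,0,0,0,0,0]]]'
```

```text
time_s: 6.85
position: [523.5, -260.4, 91.1]
tool_rot: [-0.0, 0.65, 0.76, -0.0]
wrist_force: [0.8, 0.7, -1.3]
gripper_width: 14.8
grasp_force: 58.8
```

```bash
python3 -m inch '[[[0,0,0,4,0,0,0],[0,0,0,4,0,0,0],[0,0,0,3,0,0,0],[0,0,0,2,0,0,0],[0,0,0,1,0,0,0],[0,0,0,0,0,0,0],[0,0,0,0,0,0,0],[0,0,0,0,0,0,0]]]'
```

```text
time_s: 7.65
position: [523.7, -260.5, 77.5]
tool_rot: [0.0, 0.65, 0.76, 0.0]
wrist_force: [0.7, 0.2, -0.4]
gripper_width: 15.0
grasp_force: 58.8
```

```bash
python3 -m inch '[[[0,0,0,1,0,0,0],[0,0,0,1,0,0,0],[0,0,0,0,0,0,0],[0,0,0,0,0,0,0],[0,0,0,0,0,0,0],[0,0,0,0,0,0,0],[0,0,0,0,0,0,0],[0,0,0,0,0,0,0]]]'
```

```text
time_s: 8.45
position: [523.8, -260.6, 76.7]
tool_rot: [0.001, 0.65, 0.76, 0.0]
wrist_force: [-1.9, 1.3, 5.6]
gripper_width: 15.2
grasp_force: 59.7
```

Upward contact force shows the flange is seated, so I'll release and retreat straight up.

```bash
python3 -m inch '[[[60,0,0,0,0,0,0],[60,0,0,0,0,0,0],[60,0,0,0,0,0,0],[60,0,0,0,0,0,0],[60,0,0,0,0,0,0],[60,0,0,0,0,0,0],[60,0,0,0,0,0,0],[60,0,0,0,0,0,0]]]' && python3 -m inch '[[[60,0,0,-10,0,0,0],[60,0,0,-20,0,0,0],[60,0,0,-35,0,0,0],[60,0,0,-40,0,0,0],[60,0,0,-40,0,0,0],[60,-40,0,0,0,0,0],[60,-20,0,0,0,0,0],[60,0,0,0,0,0,0]]]'; python3 - <<'E'
from h import *
im,d=snap('wrist','w4'); z=load('w4')
p=camera_params('wrist');K=np.array(p['K']);T=np.array(p['tool_from_camera']);R=Rq(z['rot'])
v,u=np.mgrid[:480,:640]; c=np.stack([u,v,np.ones_like(u)],-1)@np.linalg.inv(K).T*d[...,None]
X=(c@T[:3,:3].T+T[:3,3])@R.T+z['pos']
near=(d>0)&(np.hypot(X[...,0]-523,X[...,1]+260)<45)
for lo,hi in [(98,110),(64.8,70)]:
    P=X[near&(X[...,2]>lo)&(X[...,2]<hi)]; print(len(P),P[:,2].mean(),P[:,2].std(),cv2.minAreaRect(P[:,:2].astype(np.float32)))
E
```

```text
time_s: 9.25
position: [523.6, -260.4, 75.3]
tool_rot: [0.0, 0.65, 0.76, -0.0]
wrist_force: [-0.1, 0.0, 0.2]
gripper_width: 60.0
grasp_force: 0.0
time_s: 10.05
position: [533.0, -322.2, 221.2]
tool_rot: [0.001, 0.651, 0.759, -0.0]
wrist_force: [0.5, 0.6, -0.7]
gripper_width: 59.8
grasp_force: 0.0
1877 102.37779974740023 0.7727529228713107 ((523.9298095703125, -261.471435546875), (15.822790145874023, 43.27549362182617), 9.025508880615234)
4398 66.52174282246649 0.7020622829412031 ((524.05419921875, -261.6394958496094), (43.98811721801758, 67.82133483886719), 8.807007789611816)
```

View pics/w4.png

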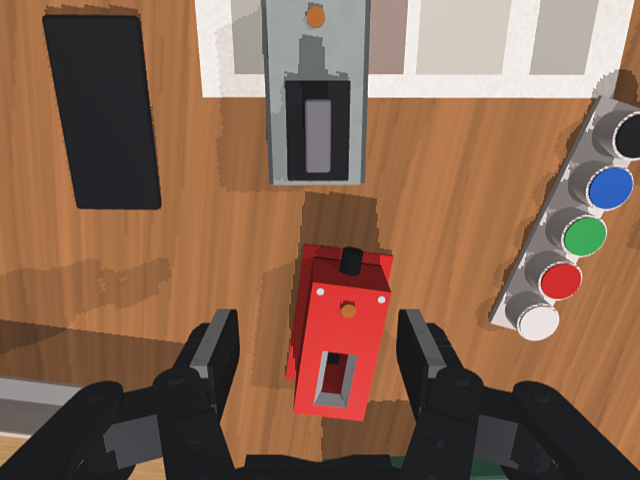

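The key is seated at (318,130): its flange lies flat on the box with the top at 66.5 mm (67 expected), centred within about 2 mm and in line with the slot. The gripper is clear of everything.

```bash
python3 -c "from workcell import sign_off; print(sign_off())"
```

```text
the job is handed in; nothing more can be done
None
```

The bar-grip guard key is in the switch slot with its flange flat on the box and has been released; the round-knobbed key was left in the block, and the job is handed in (no verdict was returned).

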